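# Dock the slide case on the microscope loading ramp

## Task

Push the blue microscope-slide case up the loading ramp, sliding it all the way, until it is past the yellow lip, and ease off so that its rear edge drops behind the lip and it lies flat on the deck. Then press it uphill again, against the orange sprung buffer with a steady push of about 14 N for about a second, and let go, leaving the case behind the lip. The slides are fragile: never push on the case with more than 20 N, and leave the other things on the bench where they are.

Things in the scene. Friction and masses are not known exactly. Their poses are not given: they have to be found in the camera images.
- case: Closed slide case, blue with a white lid, a solid block 95 mm long (x) by 100 mm wide (y) by 50 mm high, 0.3 to 0.5 kg, too wide to grip. Origin at the centre of its underside, z up through the lid. Its +x end goes up the ramp first, its -x end face is pushed. It starts flat on the table below the ramp's foot, up to 20 mm off the ramp's middle line, up to 0.3 rad askew.
- case_rear (a point): Middle of the case's lower rear edge (-47.5 mm along the case's x). Sliding friction is about 0.5 to 0.7: pushing takes up to about 6 N on the deck, and briefly up to 12 N when climbing the lip. Fingers that press hard on the end face can hold the rear edge up by friction: ease off and it drops.
- case_front (a point): Middle of the case's lower front edge (+47.5 mm along the case's x, on the underside). The case rocks forward over the lip, and its rear end rises by about 10 mm as it does: push with the fingertips about 20 mm above the deck (lower down, the gripper's knuckles catch on the lid), and slowly there. If the push climbs past 10 N there, the fingers hold it from rocking: ease off a few mm.
- ramp: The loading ramp, fixed. Origin on the table at the middle of its foot; x points uphill (horizontal), y to the left looking uphill, z up. Two aluminium wings, 26 mm high, 5 mm thick, form a funnel at the foot: inner faces about 170 mm apart at x = -20 mm, narrowing to 106 mm at x = 37 mm.
- deck: The ramp's grey sloping deck, 340 mm long, 122 mm wide. Origin on its upper face at the middle of the foot (the same point as the ramp's origin); x points up the slope, which rises 0.21 rad (12 degrees); z is square to the deck. Guide rails with blue strips, 12 mm above the deck, stand 106 mm apart from x = 35 mm on.
- lip_zone (a point): A fixed mark on the deck, 160 mm up the slope. Near it the yellow lip lies across the deck: a wedge 30 mm long and 7 mm high, climbed from below and dropping off sharply on its uphill side. It is clamped where its uphill face is 152 to 173 mm up the slope; where exactly is not measured. Uphill of it the deck is flat again.
- buffer_zone (a point): A fixed mark on the deck, 270 mm up the slope. Near it stands the orange buffer plate, 90 mm wide, 8 to 48 mm above the deck. A docked case has 4 to 14 mm of play (not measured) before it meets the plate, which springs back with about 1.8 N per mm over 13 mm, then is solid. Pushing takes the spring's force plus the case's drag.
- petri: Stack of three petri dishes, 90 mm across, 44 mm high; bystander. Origin at the centre of its underside.
- tube_rack: Green tube rack, 75 x 110 x 45 mm; bystander. Origin at the centre of its underside.
- reagent: Amber bottle, 60 mm across, 130 mm high; bystander. Origin at the centre of its underside.
- small_case: Small grey case, 85 x 60 x 30 mm; bystander. Origin at the centre of its underside.
- jar: Glass jar with a white lid, 64 mm across, 70 mm high; bystander. Origin at the centre of its underside.

How it is judged:
By the outcome, as a careful person would: the job done as asked, in the order asked, and still so for the second after the job is handed in, with the robot touching nothing.
It also fails if it takes over 72 s, if anything falls off the work surface, if the arm or the gripper's body presses on something with over 40 N, if the wrist force passes 120 N, or if a joint passes its speed limit or range.

## Robot

A 7-joint arm with a two-finger parallel gripper is mounted at the origin on the work surface. World frame = base frame: x ahead of the robot, y to its left, z up, the work surface at z = 0. Lengths are in m, angles in rad, forces in N, time in s.
With the tool pointing down it reaches from about 0.4 to 0.85 m from the base axis. Payload 10.4 kg.
Tool frame: the origin (TCP) lies at the very end of the fingers, on their centre line; the grasp point (between the pads) lies 19 mm behind it; z points along the fingers, y is the line along which they close (so a half turn about z gives the same grasp; the last joint's range is limited). The gripper opens to 87 mm and grips with 3 to 60 N. Pads are 19 mm wide; open, the fingers measure 117 mm over their backs; the gripper's body (75 mm by 190 mm) begins 51 mm behind the grasp point.
Start: joints at [1.168, 0.332, -0.065, 1.46, 0.022, 1.35, -0.088], TCP at [0.232, -0.58, 0.223] pointing down, gripper open.
Joint ranges: [-2.6, 2.6], [-0.5, 2.12], [-1.47, 1.34], [0.16, 2.42], [-1.27, 4.41], [0.06, 2.06], [-2.6, 2.6]. Speed limits (rad/s): [2.22, 2.22, 2.79, 2.79, 3.14, 3.14, 3.14].

## Interface

Orientations are given as a unit quaternion [x, y, z, w].
In Python, from bench import r gives the robot as it stands.
- The arm moves only by the shell command python3 -m crank 'ROWS' [FORCE]. ROWS is JSON, a list that holds one entry, the list of rows, each a list of 5 numbers: the shift along the tool's x, y, z in mm, then the turn about the tool's z in degrees, then the opening, from -1 (shut) to 1 (fully open). A call has 1 to 20 rows; each row is the pose to reach, as a shift and turn from the pose commanded when the call began, along the tool's axes at that moment; what a row does not reach only later rows make up. A row lasts 1/10 s, in which the tool goes at most 50 mm and 8.59 degrees, less where a joint would pass 70% of its speed; a pose out of reach is approached as far as the arm can. A call with a gripper value outside its range is refused whole. The fingers move at their own pace and stop on an object; FORCE is the grip in N (left out, the last holds). Time passes only in rows, so rows that repeat a pose let the fingers close. It gives the time, the measured TCP pose, the force, the opening and the grip force at its end, in the units of the state.
- r.read_state(): the state, without advancing time (a new reading comes with each control period).
- r.camera(name): name is "side" or "top"; returns a dict with "image" (384x512x3 uint8, red, green, blue), "vfov" (degrees; the focal length in pixels is half the picture's height over the tangent of half this angle, whatever the lens; pixels are square), "cx", "cy" (the principal point, pixels), "k1" (the pictures are not rectified: a ray, as slopes to the right and down, at radius r is drawn at 1 + k1 r^2 times it, then the intrinsics apply), "eye" and "attitude" of the camera in the world. Camera axes: x right, y down, z forward; pixel columns grow to the right and rows downward; lengths in m; the calibration is good to about 2 mm. A picture is of the moment at which its call begins. There is no depth.
- r.close_job(): hands the job in; it is judged then, once.
The state is a dict: "time": time; "joint_positions": joint angles; "joint_vel": joint speeds; "joint_torque": joint torques, N m; "ee_pos": TCP position; "eef_rot": TCP orientation; "ft_force": force on the tool from outside, world axes, zero at the start; "torque": the same for the moment, N m; "width": finger opening in m; "grip_force": force on a finger pad.
Only numpy, scipy, OpenCV 4.12 (cv2) and the standard library are available. Lean on these libraries where they do the work, as an engineer would, in place of code of your own. Each camera call takes 0.05 s, during which the arm holds its last target. There are 200 camera calls.

## Working session

There is one attempt and no reset: what is moved stays moved. The work goes in short steps, Python scripts to look and compute and a shell command to move; the robot and the scene stay as the last step left them, time stands still between calls to the robot, and variables do not carry over. Pictures are saved under pics/ and viewed, at most 10 in all, crops included, and the job is handed in when it is done.

```bash
ls; mkdir -p pics; python3 - <<'E'
from bench import r
import cv2
s=r.read_state()
print({k:s[k] for k in ('time','ee_pos','eef_rot','ft_force','width')})
for n in('side','top'):
    c=r.camera(n); cv2.imwrite(f'pics/{n}0.png',c['image'][:,:,::-1])
    print(n,{k:c[k] for k in c if k!='image'})
E
```

```text
pics
{'time': 0.0, 'ee_pos': array([ 0.23155406, -0.58012401,  0.2217834 ]), 'eef_rot': array([ 9.82027868e-01,  1.88734721e-01, -1.52916773e-04, -6.69159216e-04]), 'ft_force': array([-0.03174541,  0.47425152, -0.20354051]), 'width': 0.08677962837760964}
side {'vfov': 45.38895154747576, 'cx': 256.52526467935485, 'cy': 197.24489874566095, 'k1': -0.019266158276039457, 'eye': array([0.03440193, 0.80227354, 0.82029051]), 'attitude': array([-0.27172477,  0.86440315, -0.40247636,  0.13032888])}
top {'vfov': 42.04982303060834, 'cx': 248.41263177335318, 'cy': 195.12730720752413, 'k1': -0.017531045086844124, 'eye': array([0.38957566, 0.06050585, 1.11685744]), 'attitude': array([-0.69792468,  0.71261474, -0.04605847,  0.05440576])}
```

View pics/top0.png

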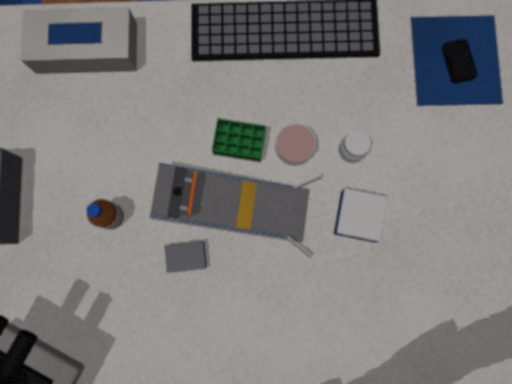

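View pics/side0.png

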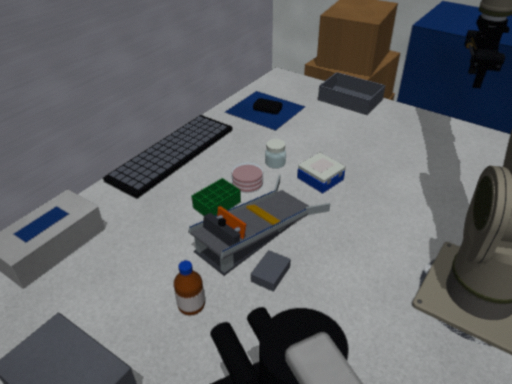

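The top view shows the case at about (361,215), the ramp with its foot near (303,213), the lip at (246,205) and the buffer at (192,194). The bystanders are close around the ramp. I'll write the ray helper and measure next.

```bash
cat > h.py <<'E'
import numpy as np, cv2
from scipy.spatial.transform import Rotation as R
def K(c):
    f=192/np.tan(np.radians(c['vfov'])/2)
    return np.array([[f,0,c['cx']],[0,f,c['cy']],[0,0,1.]]), np.array([c['k1'],0,0,0.])
def rays(c,px):
    k,d=K(c); u=cv2.undistortPoints(np.array(px,float).reshape(-1,1,2),k,d)[:,0]
    return np.c_[u,np.ones(len(u))]@R.from_quat(c['attitude']).as_matrix().T
def onz(c,px,z):
    v=rays(c,px); e=np.array(c['eye']); return e+v*((z-e[2])/v[:,2])[:,None]
def onplane(c,px,p,n):
    v=rays(c,px); e=np.array(c['eye']); return e+v*(((p-e)@n)/(v@n))[:,None]
def proj(c,P):
    k,d=K(c); Rm=R.from_quat(c['attitude']).as_matrix(); 
    q=(np.atleast_2d(P)-c['eye'])@Rm
    return cv2.projectPoints(q,np.zeros(3),np.zeros(3),k,d)[0][:,0]
E
python3 - <<'E'
from bench import r
from h import *
np.set_printoptions(precision=4,suppress=True)
c=r.camera('top'); s=r.camera('side')
print('base,tcp px',proj(c,[[0,0,0],[.2316,-.58,.22]]),proj(s,[[0,0,0],[.2316,-.58,.22]]))
im=c['image'][:,:,::-1].copy()
big=cv2.resize(im[140:280,130:410],None,fx=2.85,fy=2.85,interpolation=cv2.INTER_CUBIC)
cv2.imwrite('pics/topcrop.png',big)
im2=s['image'][:,:,::-1].copy()
cv2.imwrite('pics/sidecrop.png',cv2.resize(im2[130:290,170:380],None,fx=3.7,fy=3.7,interpolation=cv2.INTER_CUBIC))
for cc,nm in((c,'top'),(s,'side')):
  hsv=cv2.cvtColor(cc['image'],cv2.COLOR_RGB2HSV)
  for k,lo,hi in(('yellow',(18,150,100),(32,255,255)),('orange',(5,170,100),(17,255,255)),('blue',(105,130,40),(125,255,255))):
    m=cv2.inRange(hsv,lo,hi)
    for q in cv2.findContours(m,0,2)[0]:
        if cv2.contourArea(q)>25: print(nm,k,cv2.contourArea(q),np.array(cv2.minAreaRect(q)[0]),cv2.boxPoints(cv2.minAreaRect(q)).round(1).tolist())
E
```

```text
base,tcp px [[287.7392 452.0171]
 [625.0763 350.0355]] [[479.504  295.3112]
 [474.0285  80.4279]]
top yellow 551.5 [245.74 204.82] [[235.89999389648438, 226.60000610351562], [242.39999389648438, 181.1999969482422], [255.60000610351562, 183.10000610351562], [249.10000610351562, 228.39999389648438]]
top orange 87.0 [191.2054 193.5325] [[186.3000030517578, 213.89999389648438], [192.8000030517578, 172.6999969482422], [196.10000610351562, 173.1999969482422], [189.60000610351562, 214.39999389648438]]
top blue 117.0 [ 93.5 210. ] [[85.0, 210.0], [93.5, 201.5], [102.0, 210.0], [93.5, 218.5]]
top blue 871.0 [74.4989 32.9667] [[48.400001525878906, 24.5], [100.0, 22.799999237060547], [100.5999984741211, 41.400001525878906], [49.0, 43.20000076293945]]
top blue 6925.5 [456.2036  60.0531] [[411.70001220703125, 18.200000762939453], [494.70001220703125, 12.600000381469727], [500.70001220703125, 102.0], [417.70001220703125, 107.5]]
top blue 94.5 [19.5  1.5] [[-0.0, 0.0], [39.0, 0.0], [39.0, 3.0], [0.0, 3.0]]
side yellow 184.5 [262.6923 213.4615] [[246.39999389648438, 206.89999389648438], [250.3999938
[... 320 characters left out ...]
 [179.0, 274.0]]
side blue 579.0 [ 40.5769 223.6154] [[14.5, 233.3000030517578], [59.5, 203.3000030517578], [66.5999984741211, 213.89999389648438], [21.600000381469727, 243.89999389648438]]
side blue 335.0 [320.1392 180.9382] [[297.1000061035156, 190.89999389648438], [298.0, 169.0], [343.20001220703125, 171.0], [342.20001220703125, 192.89999389648438]]
side blue 1469.0 [264.3 109.6] [[226.3000030517578, 113.0999984741211], [236.0, 84.0], [302.29998779296875, 106.0999984741211], [292.6000061035156, 135.1999969482422]]
side blue 9013.5 [464.5906  63.9062] [[395.70001220703125, 109.0999984741211], [418.8999938964844, -4.699999809265137], [533.5, 18.700000762939453], [510.29998779296875, 132.5]]
```

View pics/topcrop.png

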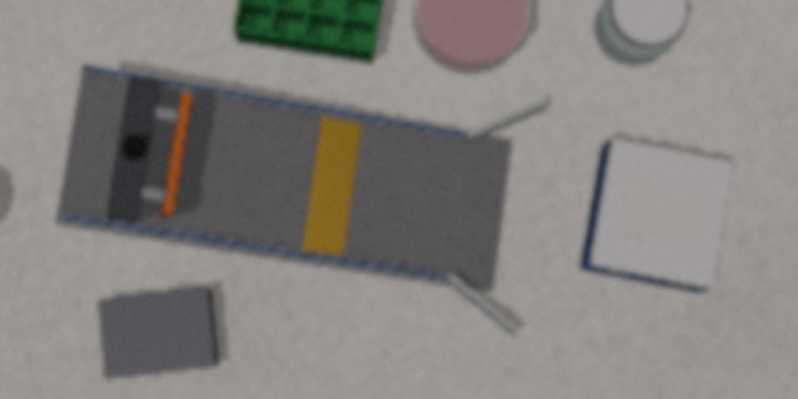

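View pics/sidecrop.png

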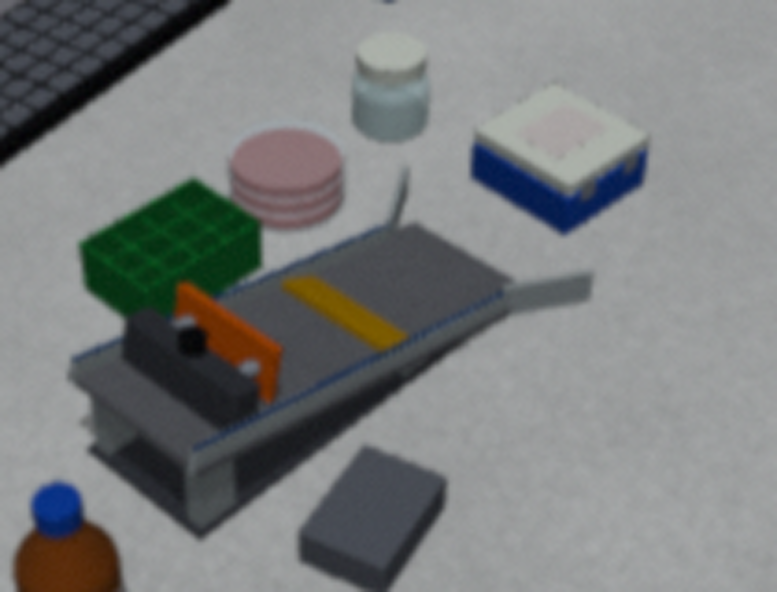

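The lid corners in the original image are near (344,188), (387,195), (380,241) and (337,233). The side crop confirms nothing lies between the case and the funnel. Next come the metric positions with size checks.

```bash
cat > scene.py <<'E'
from h import *
np.set_printoptions(precision=4,suppress=True)
def cr(p): return (np.array(p,float)+.5)/2.85-.5+[130,140]
def sc(p): return (np.array(p,float)+.5)/3.7-.5+[170,130]
E
python3 - <<'E'
from bench import r
from scene import *
c=r.camera('top'); s=r.camera('side')
foot=onz(c,cr([[511,142],[490,290]]),0.0); print('foot',foot,'width',np.linalg.norm(foot[0]-foot[1]))
f0=foot.mean(0); e=foot[0]-foot[1]; e/=np.linalg.norm(e)
# lip quad on deck plane: direction u perpendicular-ish; iterate
lat=e; up=np.array([-lat[1],lat[0],0]); up*=np.sign(up[1])
n=-np.sin(.21)*up+np.array([0,0,np.cos(.21)])
dx=np.cos(.21)*up+np.array([0,0,np.sin(.21)])
B=np.array([[235.9,226.6],[242.4,181.2],[255.6,183.1],[249.1,228.4]])
P=onplane(c,B,f0,n); print('lip deck xy',np.c_[(P-f0)@dx,(P-f0)@lat])
Ps=onplane(s,np.array([[246.4,206.9],[250.4,200.9],[279,220],[275,226]]),f0,n); print('lip side deck xy',np.c_[(Ps-f0)@dx,(Ps-f0)@lat])
rail=cr([[83,66],[58,220]]); P=onplane(c,rail,f0+.012*n,n); print('rail top ends',np.c_[(P-f0)@dx,(P-f0)@lat],P)
far=P.mean(0)-f0; print('ramp yaw from foot edge',np.degrees(np.arctan2(up[1],up[0])),'from ends',np.degrees(np.arctan2(far[1],far[0])))
L=onz(c,cr([[614,137],[733,157],[711,290],[590,265]]),.05); print('lid',L)
print('sides',[np.linalg.norm(L[i]-L[(i+1)%4]) for i in range(4)])
# side lid corners
Ls=onz(s,sc([[556,86],[648,135],[565,193],[475,135]]),.05); print('lid side',Ls,[np.linalg.norm(Ls[i]-Ls[(i+1)%4]) for i in range(4)])
print('foot side',onz(s,sc([[415,225],[515,278]]),0))
print('wing tips top',onz(c,cr([[550,100],[519,330]]),.026))
E
```

```text
foot [[ 0.5595 -0.0649  0.    ]
 [ 0.4429 -0.0442  0.    ]] width 0.11840220453172298
lip deck xy [[ 0.1516 -0.0514]
 [ 0.1534  0.0497]
 [ 0.1235  0.051 ]
 [ 0.1221 -0.0504]]
lip side deck xy [[ 0.151   0.0529]
 [ 0.1211  0.0681]
 [ 0.1225 -0.0375]
 [ 0.151  -0.0497]]
rail top ends [[ 0.3386  0.0532]
 [ 0.3361 -0.0626]] [[0.611  0.2597 0.0823]
 [0.4965 0.2775 0.0818]]
ramp yaw from foot edge 79.93166449935396 from ends 80.75564731955548
lid [[ 0.554  -0.1374  0.05  ]
 [ 0.5367 -0.2264  0.05  ]
 [ 0.437  -0.2042  0.05  ]
 [ 0.4576 -0.1149  0.05  ]]
sides [np.float64(0.0907176156758477), np.float64(0.10217401292797275), np.float64(0.09162104374005946), np.float64(0.09900590155083452)]
lid side [[ 0.5304 -0.2207  0.05  ]
 [ 0.44   -0.2026  0.05  ]
 [ 0.4574 -0.1028  0.05  ]
 [ 0.5493 -0.1272  0.05  ]] [np.float64(0.09217596823308101), np.float64(0.10130264043479122), np.float64(0.09502463772602682), np.float64(0.09536330809844144)]
foot side [[ 0.5601 -0.0614  0.    ]
 [ 0.466  -0.0511  0.    ]]
wing tips top [[ 0.5879 -0.0935  0.026 ]
 [ 0.4109 -0.0628  0.026 ]]
```

Measured: the ramp foot is at about (0.502, −0.054) with a yaw of about 80.5°. The case centre is at about (0.495, −0.168) with a yaw of about 78°, some 12 mm right of the middle line. The lip face is about 152 mm up. All sizes agree with those given. I'll move behind the case with the fingers half open.

```bash
python3 -m crank '[[[25,-15,0,-4.2,0],[50,-30,0,-8.4,0],[75,-45,0,-12.6,0],[100,-60,0,-16.8,0],[125,-75,0,-21,0],[150,-90,0,-25.2,0],[175,-106,0,-29.4,0],[200,-121,0,-33.6,0],[225,-136,0,-37.8,0],[250,-151,0,-42,0],[275,-166,0,-46.2,0],[300,-181,0,-50.4,0],[325,-196,0,-54.6,0],[350,-211,0,-58.7,0],[350,-211,0,-58.7,0],[350,-211,0,-58.7,0],[350,-211,0,-58.7,0]]]' 20
```

```text
time: 2.0
ee_pos: [0.4783, -0.2553, 0.2224]
eef_rot: [0.764, 0.646, -0.0, -0.0]
ft_force: [-0.2, -0.0, -0.2]
width: 0.0434
grip_force: 0.0
```

```bash
python3 -m crank '[[[0,0,25,0,0],[0,0,50,0,0],[0,0,75,0,0],[0,0,100,0,0],[0,0,125,0,0],[0,0,150,0,0],[0,0,170,0,0],[0,0,185,0,0],[0,0,195,0,0],[0,0,200,0,0],[0,0,200,0,0]]]'; python3 - <<'E'
from bench import r
from h import *
cv2.imwrite('pics/top1.png',cv2.resize(r.camera('top')['image'][130:290,220:440,::-1],None,fx=3.5,fy=3.5))
E
```

```text
time: 3.1
ee_pos: [0.4785, -0.2549, 0.0224]
eef_rot: [0.764, 0.646, -0.0, -0.0]
ft_force: [0.6, 0.1, 0.1]
width: 0.0434
grip_force: 0.0
```

View pics/top1.png

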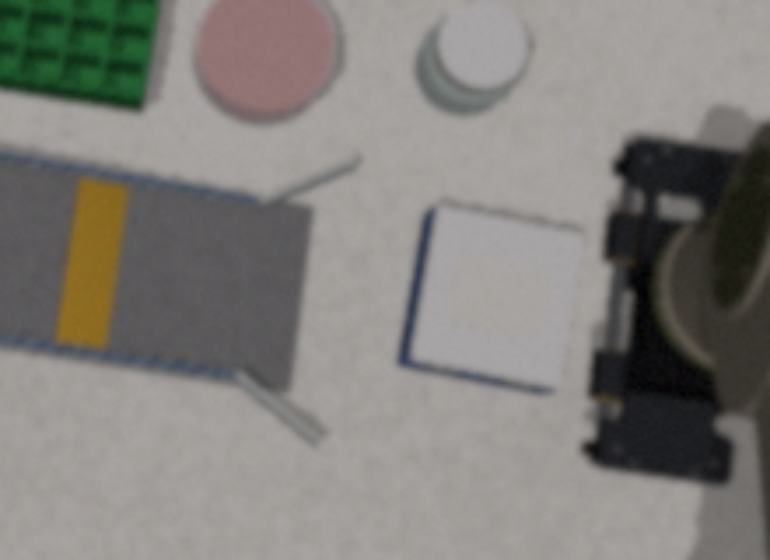

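The fingers are square behind the case at crop (620,300), and the case sits right of the ramp line. I'll approach and push obliquely, 12 mm leftwards.

```bash
python3 -m crank '[[[8,0,0,0,0],[16,0,0,0,0],[22,0,0,0,0],[26,0,0,0,0],[29,0,0,0,0],[32,0,0,0,0],[35,0,0,0,0],[38,0,0,0,0],[41,0,0,0,0],[44,0,0,0,0],[46,0,0,0,0]]]'; python3 -m crank '[[[3,-1,0,0,0],[6,-1,0,0,0],[9,-2,0,0,0],[12,-3,0,0,0],[15,-3,0,0,0],[18,-4,0,0,0],[21,-5,0,0,0],[24,-6,0,0,0],[27,-7,0,0,0],[30,-8,0,0,0],[33,-9,0,0,0],[36,-10,0,0,0],[39,-11,0,0,0],[41,-12,0,0,0]]]'
cat > look.py <<'E'
# measure lid (white, bounded by blue) and report case pose in the ramp's frame
from bench import r
from scene import *
import sys
c=r.camera('top'); s=r.camera('side'); st=r.read_state()
f0=np.array([.502,-.0545,0]); y=np.radians(80.5)
up=np.array([np.cos(y),np.sin(y),0]); lat=np.array([-np.sin(y),np.cos(y),0])
p=np.array(st['ee_pos'])-f0
print('t',st['time'],'tcp ramp along/left/z mm',1e3*np.array([p@up,p@lat,p[2]]),'F along/left/z',np.array(st['ft_force'])@np.c_[up,lat,[0,0,1]])
if len(sys.argv)>1:
    a=c['image'][130:290,140:440,::-1]; b=s['image'][130:290,170:390,::-1]
    A=cv2.resize(a,None,fx=2.6,fy=2.6,interpolation=2)[:300]; A=cv2.resize(a,(560,299),interpolation=2); B=cv2.resize(b,(412,300),interpolation=2)
    B=cv2.copyMakeBorder(B,0,0,0,148,0); cv2.imwrite(sys.argv[1],np.vstack([A,B]))
E
python3 look.py pics/p2.png
```

```text
time: 4.25
ee_pos: [0.4862, -0.2091, 0.0225]
eef_rot: [0.763, 0.646, -0.0, -0.0]
ft_force: [0.1, -3.3, 2.2]
width: 0.0436
grip_force: 1.7
time: 5.65
ee_pos: [0.4811, -0.1665, 0.0225]
eef_rot: [0.763, 0.646, 0.0, -0.0]
ft_force: [0.5, -0.8, -1.1]
width: 0.0434
grip_force: 0.6
t 5.75 tcp ramp along/left/z mm [-113.7983    2.1873   22.5167] F along/left/z [-0.32   -0.7987  0.49  ]
```

View pics/p2.png

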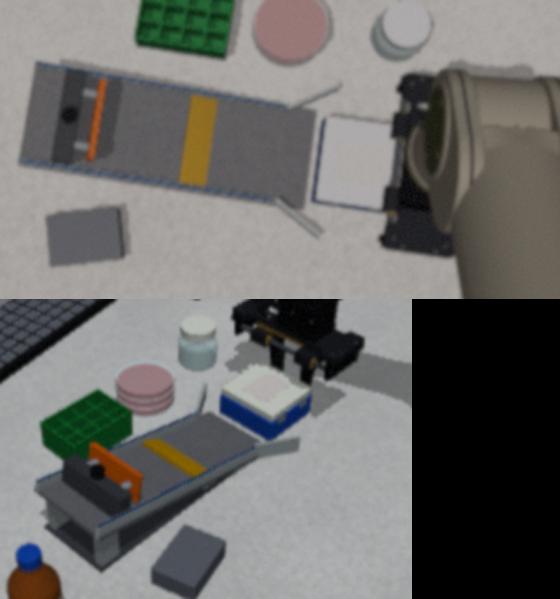

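The case is square to the ramp with its front edge just short of the foot (crop column about 316). I'll check the lateral offset numerically before it enters the rails.

```bash
python3 - <<'E'
from bench import r
from scene import *
c=r.camera('top'); s=r.camera('side'); f0=np.array([.502,-.0545,0]); y=np.radians(80.5)
up=np.array([np.cos(y),np.sin(y),0]); lat=np.array([-np.sin(y),np.cos(y),0])
hsv=cv2.cvtColor(c['image'],cv2.COLOR_RGB2HSV)
m=cv2.inRange(hsv,(105,110,30),(128,255,255)); m[:,:295]=0; m[:,360:]=0; m[:180]=0
q=np.argwhere(m)[:,::-1]; bx=cv2.boxPoints(cv2.minAreaRect(q.astype(np.float32))); print(len(q),bx.tolist())
P=onz(c,bx,.02)-f0; print('top blue z.02',np.c_[P@up,P@lat]*1e3)
hs=cv2.cvtColor(s['image'],cv2.COLOR_RGB2HSV); m=cv2.inRange(hs,(105,130,40),(125,255,255)); 
n,l,stt,ce=cv2.connectedComponentsWithStats(m)
for i in range(1,n):
  if stt[i][4]>100 and 270<ce[i][0]<350 and ce[i][1]>150:
    q=np.argwhere(l==i)[:,::-1]; 
    for nm,k in(('left',q[:,0].argmin()),('right',q[:,0].argmax()),('bottom',q[:,1].argmax())):
        P=onz(s,[q[k]],.0)[0]-f0; print(nm,q[k],'z0:',P@up,P@lat)
# lip & rail lateral midline from top view
rail=cr([[83,66],[58,220],[470,133],[452,278]]); n=-np.sin(.21)*up+[0,0,np.cos(.21)]
P=onplane(c,rail,f0+.012*n,n)-f0; print('rails',np.c_[P@up,P@lat]*1e3)
B=np.array([[235.9,226.6],[242.4,181.2],[255.6,183.1],[249.1,228.4]]); P=onplane(c,B,f0,n)-f0; print('lip',np.c_[P@up,P@lat]*1e3)
E
```

```text
0 [[0.0, 0.0], [0.0, 0.0], [0.0, 0.0], [0.0, 0.0]]
top blue z.02 [[ 786.6394 -403.242 ]
 [ 786.6394 -403.242 ]
 [ 786.6394 -403.242 ]
 [ 786.6394 -403.242 ]]
left [288 182] z0: -0.03848111173059221 -0.0715478369717385
right [335 182] z0: -0.13312423641929783 0.02608496104605433
bottom [312 204] z0: -0.011098668042777543 0.04025703446300781
rails [[327.922  -55.7132]
 [326.5492  60.2036]
 [ 33.3747 -57.5984]
 [ 32.0764  56.2812]]
lip [[148.5619  50.7212]
 [149.289  -50.3844]
 [120.0394 -51.3846]
 [119.7081  50.0005]]
```

```bash
python3 - <<'E'
from bench import r
from scene import *
c=r.camera('top'); s=r.camera('side'); f0=np.array([.502,-.0545,0]); y=np.radians(80.9)
up=np.array([np.cos(y),np.sin(y),0]); lat=np.array([-np.sin(y),np.cos(y),0])
hs=cv2.cvtColor(c['image'],cv2.COLOR_RGB2HSV)
P=onz(c,[[313.5,193.1],[310.3,238.6]],.05)-f0; print('lid front',np.c_[P@up,P@lat]*1e3)
m=cv2.inRange(hs,(0,0,165),(180,40,255)); m[:,:300]=0;m[:,356:]=0;m[:188]=0;m[248:]=0
for v in hs[215,300:356]: print(v.tolist(),end=' ')
print(); 
for v in hs[180:255,325]: print(v.tolist(),end=' ')
# side lid: bright region
S=cv2.cvtColor(s['image'],cv2.COLOR_RGB2HSV)
cols=[S[204-k,312].tolist() for k in range(0,36,2)]; print('\nside',cols)
E
```

```text
lid front [[ -7.4856 -43.5328]
 [-12.5339  54.5852]]
[150, 3, 93] [135, 5, 93] [135, 5, 93] [140, 8, 93] [120, 3, 94] [165, 5, 109] [6, 9, 135] [15, 10, 153] [170, 5, 144] [117, 23, 110] [111, 49, 89] [111, 15, 118] [150, 3, 153] [170, 4, 171] [165, 6, 173] [165, 6, 174] [170, 4, 172] [165, 6, 173] [0, 6, 174] [6, 7, 174] [15, 6, 171] [17, 10, 173] [15, 9, 173] [20, 9, 173] [10, 9, 174] [17, 10, 174] [13, 10, 174] [15, 9, 173] [15, 9, 174] [17, 10, 173] [15, 15, 173] [15, 12, 173] [17, 10, 172] [15, 9, 174] [15, 9, 174] [10, 9, 174] [18, 7, 172] [18, 7, 173] [13, 10, 174] [13, 10, 171] [13, 10, 175] [15, 9, 172] [12, 7, 173] [12, 7, 172] [12, 7, 173] [15, 12, 172] [17, 10, 173] [15, 9, 173] [0, 5, 169] [160, 5, 159] [160, 6, 131] [150, 3, 90] [113, 15, 69] [135, 7, 70] [45, 7, 73] [23, 15, 69] 
[17, 11, 169] [13, 11, 169] [17, 13, 172] [11, 12, 174] [11, 12, 173] [13, 10, 175] [13, 10, 174] [9, 10, 174] [13, 10, 171] [13, 11, 167] [11, 13, 162] [13, 12, 151] [15, 7, 140] [15, 7, 148] [170, 5, 164] [158, 6, 172] [170, 4, 173] [170, 4, 175] [160, 4, 172] [165, 6, 173] [170, 4, 173] [16
[... 308 characters left out ...]
73] [13, 13, 172] [13, 10, 171] [12, 8, 170] [0, 5, 169] [170, 4, 173] [165, 6, 172] [160, 4, 174] [168, 7, 174] [0, 4, 173] [165, 6, 173] [168, 7, 175] [165, 3, 173] [170, 4, 172] [0, 4, 171] [165, 3, 156] [114, 10, 131] [111, 31, 115] [126, 10, 126] [8, 7, 153] [13, 11, 165] [15, 12, 169] [17, 13, 174] [13, 11, 170] [9, 10, 171] [11, 12, 170] [9, 11, 166] [17, 14, 168] [15, 9, 167] [13, 11, 167] [11, 12, 166] [13, 11, 168] 
side [[113, 141, 96], [110, 237, 87], [110, 237, 87], [110, 238, 88], [111, 223, 96], [112, 130, 120], [80, 13, 115], [56, 11, 167], [56, 10, 186], [50, 12, 186], [30, 4, 172], [6, 7, 176], [10, 9, 177], [0, 6, 177], [6, 7, 178], [6, 7, 179], [12, 7, 177], [12, 7, 180]]
```

Both views agree to within a few mm, so the case is nearly centred and the funnel will do the rest. I'll push onto the ramp.

```bash
python3 -m crank '[[[3,0,0,-0.4,0],[6,0,0,-0.4,0],[9,0,0,-0.4,0],[12,0,0,-0.4,0],[15,0,0,-0.4,0],[18,0,0,-0.4,0],[21,0,0,-0.4,0],[24,0,0,-0.4,0],[27,0,0,-0.4,0],[30,0,0,-0.4,0],[33,0,0,-0.4,0],[36,0,0,-0.4,0],[39,0,0,-0.4,0],[41,0,0,-0.4,0]]]'; python3 look.py; python3 -m crank '[[[2,0,0,0,0],[4,0,0,0,0],[6,0,0,0,0],[8,0,0,0,0],[10,0,0,0,0],[12,0,0,0,0],[14,0,0,0,0],[16,0,0,0,0],[18,0,0,0,0],[20,0,0,0,0]]]'; python3 look.py pics/p3.png
```

```text
time: 7.35
ee_pos: [0.488, -0.1262, 0.0226]
eef_rot: [0.761, 0.649, 0.0, 0.0]
ft_force: [0.5, -3.0, -1.0]
width: 0.0435
grip_force: 1.2
t 7.45 tcp ramp along/left/z mm [-72.8607   1.942   22.5552] F along/left/z [-0.6163  0.3203  0.0245]
time: 8.45
ee_pos: [0.4911, -0.1066, 0.0225]
eef_rot: [0.761, 0.649, -0.0, 0.0]
ft_force: [-0.9, -2.6, -0.8]
width: 0.0435
grip_force: 1.1
t 8.55 tcp ramp along/left/z mm [-52.9254   2.0837  22.5551] F along/left/z [-0.9869 -1.019  -1.6767]
```

View pics/p3.png

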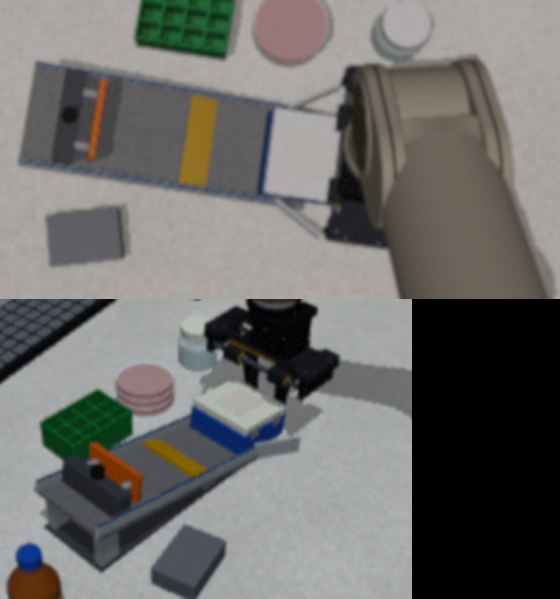

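The case front is between the rails (crop (265,150)) with forces around 3 N. I'll continue and start following the slope.

```bash
python3 -m crank '[[[3,0,0,0,0],[6,0,0,0,0],[9,0,0,0,0],[12,0,0,0,0],[15,0,0,0,0],[18,0,0,0,0],[21,0,0,0,0],[24,0,0,0,0],[27,0,0,0,0],[30,0,-0.5,0,0],[33,0,-1,0,0],[36,0,-1.5,0,0],[39,0,-2,0,0],[42,0,-2.7,0,0],[45,0,-3.4,0,0],[48,0,-4,0,0],[50,0,-4.5,0,0]]]'; python3 look.py; python3 -m crank '[[[2,0,-0.4,0,0],[4,0,-0.9,0,0],[6,0,-1.3,0,0],[8,0,-1.7,0,0],[10,0,-2.1,0,0]]]'; python3 look.py
```

```text
time: 10.25
ee_pos: [0.4991, -0.0571, 0.0271]
eef_rot: [0.761, 0.649, 0.0, 0.0]
ft_force: [-0.7, -2.5, -0.5]
width: 0.0436
grip_force: 1.0
t 10.35 tcp ramp along/left/z mm [-2.9493  2.3822 27.1458] F along/left/z [-1.4707 -0.8184 -0.0981]
time: 10.85
ee_pos: [0.5007, -0.0478, 0.0292]
eef_rot: [0.761, 0.648, -0.0, 0.0]
ft_force: [-0.4, -3.5, 0.4]
width: 0.0438
grip_force: 2.0
t 10.95 tcp ramp along/left/z mm [ 6.6662  2.4066 29.2493] F along/left/z [-2.3151  0.3    -0.3445]
```

```bash
for i in 1 ; do python3 -m crank '[[[2,0,-0.4,0,0],[4,0,-0.9,0,0],[6,0,-1.3,0,0],[8,0,-1.7,0,0],[10,0,-2.1,0,0],[12,0,-2.6,0,0],[14,0,-3,0,0],[16,0,-3.4,0,0],[18,0,-3.8,0,0],[20,0,-4.3,0,0]]]'; done; python3 -m crank '[[[2,0,-0.4,0,0],[4,0,-0.9,0,0],[6,0,-1.3,0,0],[8,0,-1.7,0,0],[10,0,-2.1,0,0],[12,0,-2.6,0,0],[14,0,-3,0,0],[16,0,-3.4,0,0]]]'; python3 look.py
```

```text
time: 11.95
ee_pos: [0.5038, -0.0276, 0.0334]
eef_rot: [0.761, 0.649, -0.0, -0.0]
ft_force: [0.0, -4.0, -0.7]
width: 0.0432
grip_force: 1.7
time: 12.75
ee_pos: [0.5064, -0.0119, 0.0369]
eef_rot: [0.761, 0.649, -0.0, 0.0]
ft_force: [0.0, -2.2, 0.1]
width: 0.0434
grip_force: 1.4
t 12.85 tcp ramp along/left/z mm [43.0248  2.6644 36.9343] F along/left/z [-2.1687 -0.356  -1.1056]
```

```bash
python3 -m crank '[[[2,0,-0.4,0,0],[4,0,-0.9,0,0],[6,0,-1.3,0,0],[8,0,-1.7,0,0],[10,0,-2.1,0,0],[12,0,-2.6,0,0],[14,0,-3,0,0],[16,0,-3.4,0,0],[18,0,-3.8,0,0],[20,0,-4.3,0,0]]]';  python3 -m crank '[[[1,0,-0.2,0,0],[2,0,-0.4,0,0],[3,0,-0.6,0,0],[4,0,-0.9,0,0],[5,0,-1.1,0,0],[6,0,-1.3,0,0],[7,0,-1.5,0,0],[8,0,-1.7,0,0]]]'; python3 look.py pics/p4.png
```

```text
time: 13.85
ee_pos: [0.5096, 0.0076, 0.0412]
eef_rot: [0.761, 0.648, -0.0, 0.0]
ft_force: [-0.6, -5.0, 0.8]
width: 0.0438
grip_force: 2.4
time: 14.65
ee_pos: [0.5109, 0.0151, 0.0429]
eef_rot: [0.761, 0.648, -0.0, 0.0]
ft_force: [-1.4, -6.4, 2.8]
width: 0.0433
grip_force: 3.3
t 14.75 tcp ramp along/left/z mm [70.2436  2.7114 42.9992] F along/left/z [-5.8837 -1.1214  1.6497]
```

View pics/p4.png

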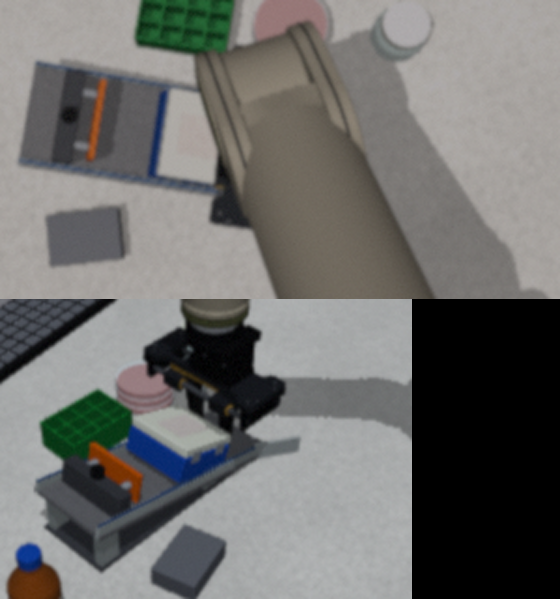

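The case now bridges the lip, with its front at crop (157,135), and the force is about 6 N. I'll keep going slowly in short chunks.

```bash
python3 -m crank '[[[1,0,-0.2,0,0],[2,0,-0.4,0,0],[3,0,-0.6,0,0],[4,0,-0.9,0,0]]]';  python3 -m crank '[[[1,0,-0.2,0,0],[2,0,-0.4,0,0],[3,0,-0.6,0,0],[4,0,-0.9,0,0]]]'
```

```text
time: 15.15
ee_pos: [0.5115, 0.0187, 0.0439]
eef_rot: [0.761, 0.648, -0.0, 0.0]
ft_force: [-2.6, -6.4, 2.9]
width: 0.0436
grip_force: 4.0
time: 15.55
ee_pos: [0.5122, 0.0221, 0.0449]
eef_rot: [0.762, 0.648, -0.001, 0.001]
ft_force: [-2.5, -9.6, 4.0]
width: 0.0436
grip_force: 4.9
```

```bash
python3 -m crank '[[[1,0,-0.2,0,0],[2,0,-0.4,0,0],[3,0,-0.6,0,0]]]';  python3 -m crank '[[[1,0,-0.2,0,0],[2,0,-0.4,0,0],[3,0,-0.6,0,0]]]'
```

```text
time: 15.85
ee_pos: [0.5128, 0.0245, 0.0456]
eef_rot: [0.762, 0.648, -0.001, 0.001]
ft_force: [-2.7, -12.3, 6.6]
width: 0.0436
grip_force: 5.9
time: 16.15
ee_pos: [0.5133, 0.0268, 0.0463]
eef_rot: [0.762, 0.648, -0.001, 0.001]
ft_force: [-2.8, -14.1, 9.4]
width: 0.0436
grip_force: 7.3
```

The push has passed 10 N, so I'll ease off as advised to let it rock.

```bash
python3 -m crank '[[[-2,0,0,0,0],[-4,0,0,0,0],[-6,0,0,0,0],[-8,0,0,0,0],[-8,0,0,0,0]]]'; python3 look.py pics/p5.png
```

```text
time: 16.65
ee_pos: [0.5117, 0.0218, 0.0457]
eef_rot: [0.761, 0.649, 0.0, -0.0]
ft_force: [0.4, 0.0, -0.1]
width: 0.0434
grip_force: 0.0
t 16.75 tcp ramp along/left/z mm [76.9567  3.0208 45.7884] F along/left/z [-0.2275  0.5588  0.6271]
```

View pics/p5.png

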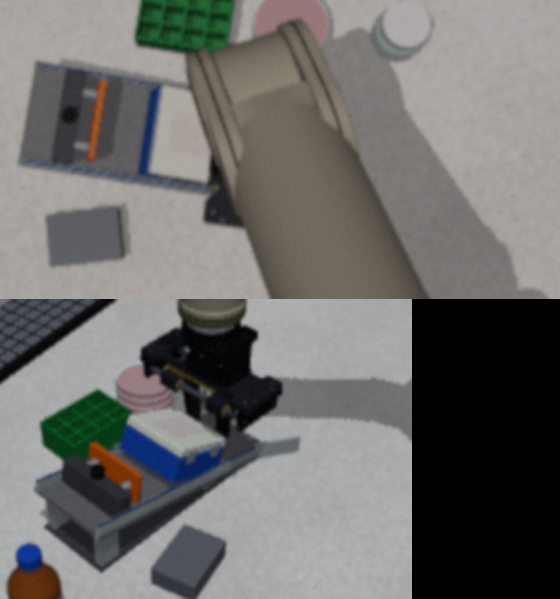

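The rock is not complete yet; the force dropped to zero and the front is at crop (147,130). I'll push again with the tool rising slightly faster than the deck so friction doesn't hold the rear down.

```bash
python3 -m crank '[[[2,0,1,0,0],[4,0,1,0,0],[5,0,0.5,0,0],[6,0,0,0,0],[7,0,-0.5,0,0]]]';  python3 -m crank '[[[1,0,-0.6,0,0],[2,0,-1.2,0,0],[3,0,-1.8,0,0]]]'
```

```text
time: 17.25
ee_pos: [0.5126, 0.0263, 0.0464]
eef_rot: [0.762, 0.648, -0.001, 0.001]
ft_force: [-3.3, -10.3, 7.2]
width: 0.0436
grip_force: 5.4
time: 17.55
ee_pos: [0.5129, 0.0277, 0.0484]
eef_rot: [0.762, 0.647, -0.002, 0.001]
ft_force: [-6.1, -15.2, 10.0]
width: 0.0434
grip_force: 7.8
```

```bash
cat > blue.py <<'E'
# lower/upper edges of the case's left (y+) face in the side view -> points on the vertical plane of that face
from bench import r
from scene import *
s=r.camera('side'); y=np.radians(80.9); f0=np.array([.502,-.0545,0])
up=np.array([np.cos(y),np.sin(y),0]); lat=np.array([-np.sin(y),np.cos(y),0])
hs=cv2.cvtColor(s['image'],cv2.COLOR_RGB2HSV); m=cv2.inRange(hs,(105,130,40),(125,255,255))
m[:190]=0; m[262:]=0; m[:,:225]=0; m[:,345:]=0
n,l,st,ce=cv2.connectedComponentsWithStats(m); i=1+st[1:,4].argmax(); q=np.argwhere(l==i)[:,::-1]
out=[]
for x in range(q[:,0].min(),q[:,0].max()+1,3):
    c=q[q[:,0]==x][:,1]; out.append((x,c.min(),c.max()))
print(st[i]); 
o=np.array(out,float); n_=lat
T=onplane(s,o[:,[0,1]]-[0,.5],f0+.05*lat,n_)-f0; Bm=onplane(s,o[:,[0,2]]+[0,.5],f0+.05*lat,n_)-f0
print(np.c_[o,T@up*1e3,T[:,2]*1e3,Bm@up*1e3,Bm[:,2]*1e3].round(1))
stt=r.read_state(); p=np.array(stt['ee_pos'])-f0; print('tcp',p@up*1e3,p[2]*1e3,stt['ft_force'],stt['time'])
E
python3 -m crank '[[[-2,0,0,0,0],[-4,0,0,0,0],[-6,0,0,0,0],[-6,0,0,0,0]]]'; python3 blue.py
```

```text
time: 17.95
ee_pos: [0.5124, 0.0257, 0.0481]
eef_rot: [0.761, 0.649, 0.0, -0.0]
ft_force: [0.3, -0.9, 0.4]
width: 0.0435
grip_force: 0.3
[233 198  56  31 700]
[[233.  208.  208.  286.2 181.2 286.4 178.5]
 [236.  199.  211.  276.5 200.2 278.3 164.7]
 [239.  199.  213.  268.  195.  269.8 153.5]
 [242.  201.  215.  259.5 184.2 261.1 141.9]
 [245.  203.  217.  250.8 173.2 252.2 130.1]
 [248.  205.  219.  241.9 161.9 243.1 117.9]
 [251.  207.  221.  232.8 150.3 233.7 105.5]
 [254.  209.  223.  223.5 138.5 224.1  92.7]
 [257.  211.  225.  213.9 126.3 214.3  79.6]
 [260.  212.  227.  204.  116.9 204.2  66.2]
 [263.  214.  228.  194.  104.2 193.8  55.7]
 [266.  215.  228.  183.7  94.4 183.2  48.4]
 [269.  218.  227.  173.1  77.8 172.5  44.4]
 [272.  217.  226.  162.4  74.  161.6  40.2]
 [275.  213.  224.  151.9  80.1 150.7  39.5]
 [278.  212.  222.  140.9  76.3 139.6  38.8]
 [281.  211.  221.  129.8  72.4 128.3  34.6]
 [284.  214.  219.  117.9  54.8 116.9  33.8]
 [287.  209.  215.  107.1  64.5 105.8  40.1]]
tcp 80.90323417785527 48.10267543746683 [-0.6065 -1.1075  0.4653] 18.0
```

The case is still nose-up by about 7° relative to the deck, with its centre of mass about 5 mm short of the lip edge. The fingers' friction is holding the rear down. Raising the tool as fast as the rear edge rises should let it rock.

```bash
python3 -m crank '[[[1,0,0,0,0],[2,0,-1,0,0],[3,0,-2.5,0,0]]]';python3 -m crank '[[[1,0,-1.5,0,0],[2,0,-3,0,0]]]'
```

```text
time: 18.3
ee_pos: [0.5128, 0.0279, 0.0508]
eef_rot: [0.761, 0.648, -0.0, 0.0]
ft_force: [-2.3, -4.5, 3.6]
width: 0.0434
grip_force: 2.5
time: 18.5
ee_pos: [0.5132, 0.0301, 0.0539]
eef_rot: [0.761, 0.648, -0.0, 0.0]
ft_force: [-1.9, -3.8, 3.8]
width: 0.0435
grip_force: 2.4
```

```bash
python3 -m crank '[[[1,0,-1.5,0,0],[2,0,-3,0,0]]]';python3 -m crank '[[[1,0,-1,0,0],[2,0,-2,0,0]]]'; python3 blue.py | tail -11
```

```text
time: 18.7
ee_pos: [0.5137, 0.0333, 0.0568]
eef_rot: [0.761, 0.649, 0.0, -0.0]
ft_force: [0.2, 0.9, 1.0]
width: 0.0437
grip_force: 0.0
time: 18.9
ee_pos: [0.5139, 0.0351, 0.0587]
eef_rot: [0.761, 0.649, 0.0, -0.0]
ft_force: [0.9, 0.1, -0.1]
width: 0.0435
grip_force: 0.0
 [260.  221.  232.  204.1  88.8 204.2  49.7]
 [263.  221.  230.  193.9  81.9 193.8  49.1]
 [266.  223.  229.  183.4  68.4 183.2  45. ]
 [269.  221.  227.  172.9  67.9 172.5  44.4]
 [272.  215.  226.  162.5  80.6 161.6  40.2]
 [275.  213.  224.  151.9  80.1 150.7  39.5]
 [278.  212.  222.  140.9  76.3 139.6  38.8]
 [281.  213.  220.  129.6  65.7 128.4  38.1]
 [284.  210.  219.  118.6  68.5 116.9  33.8]
 [287.  207.  209.  107.5  71.4 107.   61.1]]
tcp 90.38013328383911 58.81177646143037 [0.2105 0.4629 0.0305] 18.95
```

It has rocked over (force zero). I'll lower the tips back and continue the push, slowly.

```bash
python3 -m crank '[[[-3,0,0,0,0],[-4,0,4,0,0],[-3,0,8,0,0],[0,0,8,0,0],[2,0,8,0,0],[4,0,8,0,0],[6,0,7.6,0,0],[8,0,7.2,0,0]]]';python3 -m crank '[[[1.5,0,-0.2,0,0],[3,0,-0.4,0,0],[4.5,0,-0.6,0,0],[6,0,-0.8,0,0]]]'; python3 look.py
```

```text
time: 19.75
ee_pos: [0.5151, 0.0421, 0.0514]
eef_rot: [0.761, 0.648, -0.0, 0.0]
ft_force: [-0.9, -2.4, -1.4]
width: 0.0433
grip_force: 1.2
time: 20.15
ee_pos: [0.5161, 0.0483, 0.0523]
eef_rot: [0.761, 0.649, -0.0, 0.0]
ft_force: [0.2, -3.0, -0.6]
width: 0.0432
grip_force: 1.2
t 20.25 tcp ramp along/left/z mm [103.9216   3.1002  52.2652] F along/left/z [-0.8752 -0.3995 -0.5888]
```

```bash
python3 -m crank '[[[1.5,0,-0.2,0,0],[3,0,-0.4,0,0],[4.5,0,-0.6,0,0],[6,0,-0.8,0,0],[7.5,0,-1,0,0],[9,0,-1.2,0,0],[10,0,-1.4,0,0]]]';python3 -m crank '[[[1.5,0,-0.2,0,0],[3,0,-0.4,0,0],[4.5,0,-0.6,0,0],[6,0,-0.8,0,0],[7.5,0,-1,0,0],[9,0,-1.2,0,0],[10,0,-1.4,0,0]]]'; python3 look.py; python3 blue.py | tail -19
```

```text
time: 20.95
ee_pos: [0.5176, 0.0583, 0.0536]
eef_rot: [0.761, 0.649, 0.0, 0.0]
ft_force: [0.0, -2.8, -0.1]
width: 0.0438
grip_force: 1.2
time: 21.65
ee_pos: [0.5193, 0.0681, 0.0551]
eef_rot: [0.761, 0.649, 0.0, 0.0]
ft_force: [-1.0, -2.8, -0.4]
width: 0.0432
grip_force: 1.2
t 21.75 tcp ramp along/left/z mm [123.8901   3.2054  55.0887] F along/left/z [-1.6326 -0.6274 -1.3458]
[246 211  33  27 326]
[[246.  227.  234.  249.9 100.9 250.7  76.1]
 [249.  225.  237.  240.3 100.6 241.3  59.6]
 [252.  226.  236.  230.7  90.9 231.4  55.7]
 [255.  225.  234.  220.9  87.4 221.3  55.1]
 [258.  227.  233.  210.9  74.1 211.1  51.2]
 [261.  222.  231.  200.7  83.3 200.8  50.6]
 [264.  219.  230.  190.5  86.1 190.3  46.6]
 [267.  218.  228.  180.1  82.4 179.7  45.9]
 [270.  216.  227.  169.6  82.  168.9  41.8]
 [273.  218.  225.  158.7  68.3 158.   41.1]
 [276.  212.  223.  148.3  81.  147.1  40.4]]
tcp 123.87190349488048 55.06666440051351 [-0.4505 -2.1052 -1.0646] 21.8
```

```bash
python3 -m crank '[[[1,0,-0.2,0,0],[2,0,-0.4,0,0],[3,0,-0.6,0,0],[4,0,-0.8,0,0],[5,0,-1,0,0],[6,0,-1.2,0,0]]]';python3 -m crank '[[[1,0,-0.2,0,0],[2,0,-0.4,0,0],[3,0,-0.6,0,0],[4,0,-0.8,0,0]]]'; python3 -m crank '[[[1,0,-0.2,0,0],[2,0,-0.4,0,0],[3,0,-0.6,0,0]]]'; python3 look.py
```

```text
time: 22.4
ee_pos: [0.5202, 0.0739, 0.0563]
eef_rot: [0.761, 0.649, 0.0, 0.0]
ft_force: [-0.9, -1.8, -0.6]
width: 0.044
grip_force: 1.2
time: 22.8
ee_pos: [0.5208, 0.0779, 0.0571]
eef_rot: [0.761, 0.649, 0.0, 0.0]
ft_force: [0.4, -2.3, -1.2]
width: 0.0437
grip_force: 1.2
time: 23.1
ee_pos: [0.5213, 0.0808, 0.0576]
eef_rot: [0.761, 0.648, -0.0, 0.0]
ft_force: [-1.2, -3.7, -0.4]
width: 0.0435
grip_force: 2.0
t 23.2 tcp ramp along/left/z mm [136.5613   3.342   57.5951] F along/left/z [-2.2083  0.7012 -1.3554]
```

```bash
python3 -m crank '[[[1,0,-0.2,0,0],[2,0,-0.4,0,0],[3,0,-0.6,0,0]]]'; python3 -m crank '[[[-2,0,0,0,0],[-4,0,0,0,0],[-7,0,0,0,0],[-10,0,0,0,0],[-16,0,0,0,0],[-25,0,0,0,0],[-25,0,0,0,0]]]'; python3 look.py; python3 blue.py; python3 - <<'E'
from bench import r
import cv2
s=r.camera('side')['image'][160:280,200:330,::-1]; cv2.imwrite('pics/p6.png',cv2.resize(s,None,fx=5,fy=5,interpolation=2))
E
```

```text
time: 23.5
ee_pos: [0.5215, 0.0825, 0.058]
eef_rot: [0.761, 0.648, -0.001, 0.0]
ft_force: [-1.0, -7.3, -0.3]
width: 0.0437
grip_force: 4.0
time: 24.2
ee_pos: [0.5178, 0.0573, 0.0582]
eef_rot: [0.762, 0.648, -0.0, 0.0]
ft_force: [-0.9, -0.5, 0.8]
width: 0.0434
grip_force: 0.0
t 24.3 tcp ramp along/left/z mm [114.2873   3.0357  58.3395] F along/left/z [ 0.6798 -0.9605 -0.2944]
[245 216  30  24 257]
[[245.  233.  239.  253.7  84.6 254.4  62.4]
 [248.  228.  238.  243.7  93.5 244.6  58.7]
 [251.  227.  236.  234.   90.  234.7  58.1]
 [254.  229.  235.  224.4  76.9 224.7  54.2]
 [257.  228.  233.  214.3  73.2 214.5  53.6]
 [260.  223.  232.  204.1  82.4 204.2  49.7]
 [263.  221.  230.  193.9  81.9 193.8  49.1]
 [266.  220.  229.  183.5  78.2 183.2  45. ]
 [269.  222.  227.  172.9  64.6 172.5  44.4]
 [272.  217.  225.  162.4  74.  161.7  43.7]]
tcp 114.68037086090607 58.3162633954394 [ 0.2696  0.1475 -0.0013] 24.35
```

View pics/p6.png

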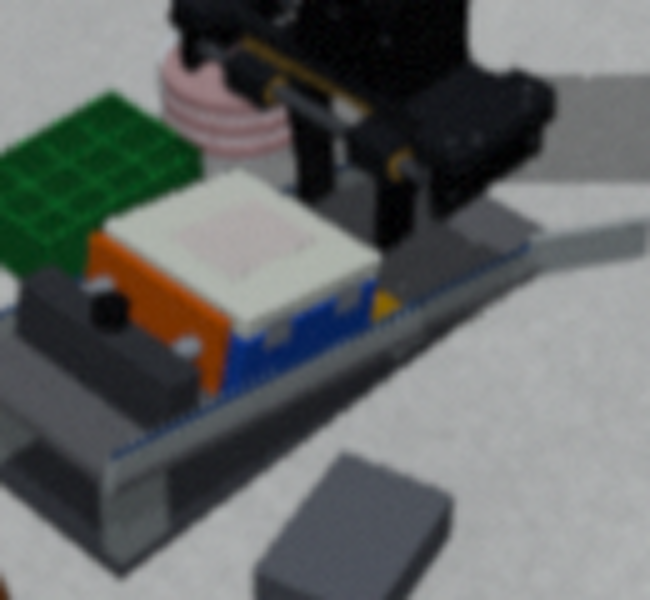

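The case lies flat: the lid edge slopes at about 12° along the rail (crop (235,330) to (380,262)), the yellow lip shows just behind it at (385,303), and the rear lid height of about 81 mm matches the docked height. Next I'll approach for the pressing.

```bash
python3 -m crank '[[[3,0,1.5,0,0],[6,0,2.5,0,0],[9,0,2.5,0,0],[11,0,2.5,0,0],[12,0,2.5,0,0],[13,0,2.5,0,0],[14,0,2.4,0,0]]]'; python3 -m crank '[[[1,0,-0.2,0,0],[2,0,-0.4,0,0],[3,0,-0.6,0,0],[4,0,-0.8,0,0]]]'; python3 -m crank '[[[1,0,-0.2,0,0],[2,0,-0.4,0,0],[3,0,-0.6,0,0]]]'; python3 look.py
```

```text
time: 25.1
ee_pos: [0.5201, 0.0729, 0.0558]
eef_rot: [0.761, 0.648, -0.0, 0.0]
ft_force: [0.3, -0.2, 0.0]
width: 0.0436
grip_force: 0.0
time: 25.5
ee_pos: [0.5207, 0.0769, 0.0567]
eef_rot: [0.761, 0.649, 0.0, 0.0]
ft_force: [-0.1, 0.0, -0.2]
width: 0.0436
grip_force: 0.0
time: 25.8
ee_pos: [0.521, 0.0793, 0.0572]
eef_rot: [0.761, 0.648, -0.0, 0.0]
ft_force: [-0.0, -3.3, -0.6]
width: 0.043
grip_force: 1.3
t 25.9 tcp ramp along/left/z mm [135.2233   3.3125  57.1398] F along/left/z [-1.6276  0.5185 -0.258 ]
```

```bash
python3 -m crank '[[[1,0,-0.2,0,0],[2,0,-0.4,0,0],[3,0,-0.6,0,0]]]'; python3 -m crank '[[[1,0,-0.2,0,0],[2,0,-0.4,0,0]]]'; python3 look.py
```

```text
time: 26.2
ee_pos: [0.5215, 0.0824, 0.0578]
eef_rot: [0.761, 0.648, -0.0, 0.0]
ft_force: [-1.0, -4.3, -0.9]
width: 0.0436
grip_force: 2.4
time: 26.4
ee_pos: [0.5217, 0.0837, 0.0581]
eef_rot: [0.761, 0.648, -0.001, 0.0]
ft_force: [-2.3, -8.3, -0.6]
width: 0.0433
grip_force: 3.8
t 26.5 tcp ramp along/left/z mm [139.493    3.4369  58.0325] F along/left/z [-6.3172  0.8787 -0.4092]
```

```bash
python3 -m crank '[[[1,0,-0.2,0,0],[2,0,-0.4,0,0]]]'; python3 -m crank '[[[1,0,-0.2,0,0],[2,0,-0.4,0,0],[2,0,-0.4,0,0]]]'
```

```text
time: 26.7
ee_pos: [0.5218, 0.0848, 0.0583]
eef_rot: [0.762, 0.648, -0.001, 0.001]
ft_force: [-3.8, -10.0, 0.5]
width: 0.0438
grip_force: 5.2
time: 27.0
ee_pos: [0.522, 0.0859, 0.0586]
eef_rot: [0.762, 0.648, -0.002, 0.001]
ft_force: [-3.3, -11.4, 0.6]
width: 0.0432
grip_force: 5.9
```

```bash
python3 -m crank '[[[1,0,-0.2,0,0],[2,0,-0.4,0,0],[2,0,-0.4,0,0]]]'; python3 -m crank '[[[0.5,0,0,0,0],[0.5,0,0,0,0]]]'
```

```text
time: 27.3
ee_pos: [0.5221, 0.087, 0.0588]
eef_rot: [0.762, 0.648, -0.002, 0.001]
ft_force: [-3.4, -14.3, 0.6]
width: 0.0437
grip_force: 7.3
time: 27.5
ee_pos: [0.5221, 0.0871, 0.0588]
eef_rot: [0.762, 0.647, -0.003, 0.001]
ft_force: [-4.1, -15.0, 1.9]
width: 0.0436
grip_force: 8.0
```

Force is about 14.5–15 N. I'll ease by a hair and hold for about 1.2 s.

```bash
python3 -m crank '[[[-0.4,0,0,0,0],[-0.4,0,0,0,0],[-0.4,0,0,0,0],[-0.4,0,0,0,0]]]'; python3 -m crank '[[[0,0,0,0,0],[0,0,0,0,0],[0,0,0,0,0],[0,0,0,0,0]]]'
```

```text
time: 27.9
ee_pos: [0.5221, 0.0871, 0.0588]
eef_rot: [0.762, 0.647, -0.002, 0.001]
ft_force: [-3.9, -14.2, 0.9]
width: 0.0437
grip_force: 7.3
time: 28.3
ee_pos: [0.5221, 0.0871, 0.0588]
eef_rot: [0.762, 0.648, -0.002, 0.001]
ft_force: [-3.3, -14.0, 0.8]
width: 0.0433
grip_force: 7.3
```

```bash
python3 -m crank '[[[0,0,0,0,0],[0,0,0,0,0],[0,0,0,0,0],[0,0,0,0,0],[0,0,0,0,0],[0,0,0,0,0]]]'; python3 -m crank '[[[-2,0,0.4,0,0],[-4,0,0.8,0,0],[-6,0,1.2,0,0],[-8,0,1.2,0,0],[-10,0,1.2,0,0],[-13,0,1.2,0,0],[-17,0,1.2,0,0],[-23,0,0,0,0],[-30,0,-4,0,0],[-38,0,-10,0,0],[-46,0,-25,0,0],[-50,0,-45,0,0],[-50,0,-70,0,0],[-50,0,-95,0,0],[-50,0,-120,0,0],[-50,0,-120,0,0],[-50,0,-120,0,0]]]'; python3 look.py; python3 blue.py; python3 - <<'E'
from bench import r
from scene import *
c=r.camera('top'); s=r.camera('side'); y=np.radians(80.9); f0=np.array([.502,-.0545,0])
up=np.array([np.cos(y),np.sin(y),0]); lat=np.array([-np.sin(y),np.cos(y),0])
n=-np.sin(.21)*up+[0,0,np.cos(.21)]; dx=np.cos(.21)*up+[0,0,np.sin(.21)]
for cc,nm in((c,'top'),(s,'side')):
    h=cv2.cvtColor(cc['image'],cv2.COLOR_RGB2HSV); m=cv2.inRange(h,(18,150,100),(32,255,255)); q=np.argwhere(m)[:,::-1]
    q=q[(q[:,0]>200)&(q[:,0]<300)&(q[:,1]>150)&(q[:,1]<260)]
    if len(q)>4:
        b=cv2.boxPoints(cv2.minAreaRect(q.astype(np.float32))); P=onplane(cc,b,f0+.003*n,n)-f0; print(nm,'yellow',len(q),(np.c_[P@dx,P@lat]*1e3).round(1).tolist())
    m=cv2.inRange(h,(0,0,150),(180,40,255)); m=cv2.inRange(cc['image'],(150,)*3,(255,)*3); k,l,st,ce=cv2.connectedComponentsWithStats(m)
    for i in range(1,k):
        if 150<ce[i][0]<320 and 160<ce[i][1]<250 and 300<st[i][4]<5000:
            b=cv2.boxPoints(cv2.minAreaRect(np.argwhere(l==i)[:,::-1].astype(np.float32))); P=onplane(cc,b,f0+.05*n,n)-f0; print(nm,'lid',st[i][4],(np.c_[P@dx,P@lat]*1e3).round(1).tolist())
E
```

```text
time: 28.9
ee_pos: [0.5221, 0.0871, 0.0588]
eef_rot: [0.762, 0.647, -0.002, 0.001]
ft_force: [-4.0, -14.3, 1.6]
width: 0.0433
grip_force: 7.3
time: 30.6
ee_pos: [0.5153, 0.041, 0.1806]
eef_rot: [0.761, 0.648, 0.001, 0.001]
ft_force: [-0.2, -1.0, -0.3]
width: 0.0436
grip_force: 0.0
t 30.7 tcp ramp along/left/z mm [ 96.2474   3.418  179.1001] F along/left/z [-0.3649  0.1828  0.2009]
[244 217  30  23 247]
[[244.  238.  239.  257.3  71.1 257.5  64.8]
 [247.  228.  238.  246.9  95.7 247.9  61. ]
 [250.  228.  237.  237.3  89.1 238.   57.2]
 [253.  230.  235.  227.7  76.  228.   56.6]
 [256.  228.  234.  217.7  75.5 217.9  52.7]
 [259.  223.  232.  207.5  84.7 207.7  52.1]
 [262.  222.  231.  197.3  81.  197.3  48.2]
 [265.  220.  229.  187.   80.6 186.8  47.5]
 [268.  223.  228.  176.4  63.6 176.1  43.4]
 [271.  218.  226.  165.9  73.  165.3  42.8]]
tcp 96.40038847167926 178.82950346196301 [-0.6484 -0.0551 -0.9029] 30.75
top yellow 23 [[152.4, 35.4], [145.9, 34.3], [143.7, 49.4], [150.2, 50.4]]
top lid 1794 [[255.4, 48.0], [255.3, -46.2], [165.1, -47.4], [166.4, 48.2]]
side yellow 21 [[130.8, 25.4], [122.1, 31.5], [139.1, 46.4], [147.6, 40.4]]
side lid 844 [[256.7, -44.5], [153.2, -98.0], [165.6, 46.2], [261.3, 85.1]]
```

The lid lies in the deck plane from about 163 to 257 mm, with the rear edge behind the lip face (about 152 mm). The press held at about 14.3 N and the robot is clear, so I'm handing in.

```bash
python3 -c "
from bench import r
print(r.close_job())"
```

```text
the job is handed in; nothing more can be done
None
```

The case lies flat on the deck behind the lip, was pressed against the buffer at about 14–15 N (14.3 N on average) for about 1.5 s and released, and the job was handed in at about 31 s; the highest push I read was about 16.4 N horizontally (19 N total force on the tool), at the lip.

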